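Put the laundry-coin tin back in the turntable organiser

ROBOT

A 6-joint arm with a two-finger parallel gripper is mounted at the origin on the work surface. World frame = base frame: x ahead of the robot, y to its left, z up, the work surface at z = 0. Lengths are in m, angles in degrees, forces in N, time in s.
With the tool pointing down it reaches from about 0.3 to 0.75 m from the base axis. Payload 8.5 kg.
Tool frame: the origin (TCP) lies on the mounting face of the last link; the fingertips stand 173 mm ahead of it and the grasp point (between the pads) lies 155 mm ahead of it (env.tips_ahead is the distance from the TCP to the fingertips, in m); z points along the fingers, x is the direction in which the jaws open and shut, and the axes are right-handed (so a half turn about z gives the same grasp; the last joint's range is limited). The gripper opens to 85 mm and grips with 20 to 120 N. Pads are 22 mm wide; open, the fingers measure 114 mm over their backs; the gripper's body (76 mm by 85 mm) begins 54 mm behind the grasp point. The pads swing forward as they close: fully open they stand 13 mm farther back than shut.
Start: joints at [-81.606, 21.807, 74.336, -0, 83.858, -12.336], TCP at [0.195, -0.514, 0.405] pointing down, gripper open.
Joint ranges: [-178.18, 178.18], [-50.72, 133.34], [12.68, 142.11], [-81.47, 261.47], [9.98, 163.14], [-165.26, 165.26]. Speed limits (degrees/s): [136.94, 136.94, 180, 180, 180, 180].

INTERFACE

Orientations are given as a 3x3 rotation matrix whose columns are the frame's x, y, z axes.
In Python, from rig import env gives the robot as it stands. The module is installed in compiled form; this text tells all that it offers.
- The arm moves only by the tool step_arm, never from a script. Its argument "increments" is a list of rows, each an object of numbers: "x", "y", "z": the shift along the tool's x, y, z in cm; "wx", "wy", "wz": the turn, a rotation vector about the tool's x, y, z in rad; "gripper": the finger opening in cm, from 0 to 8.54. A call has 1 to 20 rows; each row shifts and turns the commanded pose from where the row before left it, along the tool's axes as they then stand; what a row does not reach is not made up. A row lasts 1/10 s, in which the tool goes at most 50 mm and 8.59 degrees, less where a joint would pass 70% of its speed; a pose out of reach is approached as far as the arm can. A call with a gripper value outside its range is refused whole. The fingers move at their own pace and stop on an object; "newtons" is the grip in N (left out, the last holds). Time passes only in rows, so rows that do not move let the fingers close. It gives the time, the measured TCP pose, the force and the opening at its end, in the units of the state.
- env.observe(): the state, without advancing time (a new reading comes with each control period).
- env.get_image(name): name is "scene" or "top" or "wrist"; returns a dict with "color" (480x640x3 uint8, blue, green, red), "camera_matrix" (3x3 intrinsics, pixels), "rvec" (rotation vector, rad) and "tvec" (3), from world to camera coordinates, as OpenCV has them. Camera axes: x right, y down, z forward; pixel columns grow to the right and rows downward; lengths in m; the calibration is good to about 2 mm. A picture is of the moment at which its call begins. There is no depth.
- env.close_job(): hands the job in, once; it reports no verdict.
The state is a dict: "time_s": time; "q": joint angles; "qvel": joint speeds; "joint_efforts": joint torques, N m; "position": TCP position; "tool_rot": TCP orientation; "ft_force": force on the tool from outside, world axes, zero at the start; "wrist_torque": the same for the moment, N m; "grip_width": finger opening in m.
Only numpy, scipy, OpenCV 4.12 (cv2) and the standard library are available. Lean on these libraries where they do the work, as an engineer would, in place of code of your own. Each camera call takes 0.05 s, during which the arm holds its last target. There are 200 camera calls.

TASK

One of the three identical closed tins on the desk holds my laundry coins and is clearly heavier than the other two. First clear the red sharpener out of its bay in the turntable organiser into the empty ceramic cup; then find the coin tin by its weight and set it down gently, upright and flat, in the bay the sharpener was in, leaving the other two tins standing upright on the desk and the cup standing with the sharpener in it. Do not tip over the little glass vase.

Things in the scene. Friction and masses are not known exactly. Their poses are not given: they have to be found in the camera images.
- tin_a: closed aluminium tin, an upright cylinder 50 mm in diameter and 50 mm high with a flat lid, one of three exactly alike on the desk. Origin at the centre of its underside, z up. One of the three, a different one each time, holds a packed roll of coins and weighs 270 to 420 g in all; the other two are nearly empty, 70 to 120 g. Only weight tells them apart.
- tin_b: closed aluminium tin, an upright cylinder 50 mm in diameter and 50 mm high with a flat lid, one of three exactly alike on the desk. Origin at the centre of its underside, z up. One of the three, a different one each time, holds a packed roll of coins and weighs 270 to 420 g in all; the other two are nearly empty, 70 to 120 g. Only weight tells them apart.
- tin_c: closed aluminium tin, an upright cylinder 50 mm in diameter and 50 mm high with a flat lid, one of three exactly alike on the desk. Origin at the centre of its underside, z up. One of the three, a different one each time, holds a packed roll of coins and weighs 270 to 420 g in all; the other two are nearly empty, 70 to 120 g. Only weight tells them apart.
- sharpener: red plastic pencil sharpener, a rounded block 38 (x) by 24 (y) by 22 mm (z), 20 g, lying loose in the free bay of the organiser. Origin at the centre of its underside, z up; grip it across its 24 mm width (its y axis).
- sharpener_mid (a point): the middle of the sharpener's block, 11 mm above its underside
- cup: white ceramic cup without handle, empty, 70 mm high, mouth 90 mm across outside and 80 mm inside, narrower at the foot, 0.3 kg, standing loose on the desk. Origin at the centre of its underside, z up.
- turntable: the organiser's round bamboo tray, 300 mm across, turning stiffly (0.12 N m). Origin on its upright axis, 12 mm below the tray floor, which is 30 mm above the desk. A 6 mm thick rim and two 6 mm thick dividers along its x and y axes stand 10 mm above the floor and make four quarter bays: sharpener in +x+y, vase in -x+y, highlighter and pencil in -x-y, eraser in +x-y.
- bay (a point): point on the floor of the sharpener's bay, midway between its dividers, 81 mm from the turning axis; 54 mm from the face of either divider. It turns with the tray.
- vase: small cobalt-blue glass vase, 80 mm high, 48 mm across at its belly, 0.16 kg, standing loose on the organiser next to the sharpener's bay. Origin at the centre of its underside, z up.

How it is judged (in metres and radians):
On the way, in this order (a step that is already met when the one before it is completed fails the run):
1. the sharpener is in the cup (horizontal distance between sharpener_mid and cup below 0.042 m and z of sharpener_mid in the frame of cup between 0 and 0.055 m and angle between cup's own z axis and vertical below 0.15 rad and height (world z) of cup below 0.01 m), for 0.2 s.
2. the coin tin stands in the sharpener's bay, the other two tins on the desk (((horizontal distance between tin_a and bay below 0.065 m and z of tin_a in the frame of bay between -0.005 and 0.005 m and contact force between tin_a and turntable above 1.9 N and height (world z) of each of tin_b, tin_c below 0.008 m) or (horizontal distance between tin_b and bay below 0.065 m and z of tin_b in the frame of bay between -0.005 and 0.005 m and contact force between tin_b and turntable above 1.9 N and height (world z) of each of tin_a, tin_c below 0.008 m) or (horizontal distance between tin_c and bay below 0.065 m and z of tin_c in the frame of bay between -0.005 and 0.005 m and contact force between tin_c and turntable above 1.9 N and height (world z) of each of tin_a, tin_b below 0.008 m)) and angle between each of tin_a, tin_b, tin_c's own z axis and vertical below 0.1 rad), for 0.2 s.
At the end, for the whole second after the job is handed in: The heavy tin stands flat in the bay the sharpener was in (within 65 mm of its middle, base within 5 mm of the floor, bearing over 1.9 N), the other tins on the desk, all within 0.1 rad of upright; the sharpener is inside the cup, which stands on the desk (0.15 rad); all at rest (all of step 1 and all of step 2 and linear speed of each of tin_a, tin_b, tin_c, sharpener below 0.02 m/s); the robot touches nothing.
It fails at once if the glass vase is tipped over (more than 0.4 rad) (angle between vase's own z axis and vertical above 0.4 rad).
It fails at once if a tin is dropped or slammed onto the organiser (over 60 N) (contact force between any of tin_a, tin_b, tin_c and turntable above 60 N).
It also fails if it takes over 72 s, if anything falls off the work surface, if the arm or the gripper's body presses on something with over 40 N, if the wrist force passes 120 N, or if a joint passes its speed limit or range.

## Working session

There is one attempt and no reset: what is moved stays moved. The work goes in short steps, Python scripts to look and compute and a tool call to move; the robot and the scene stay as the last step left them, time stands still between calls to the robot, and variables do not carry over. Pictures are saved under pics/ and viewed, about 8 in all and at most 12, crops included, and the job is handed in when it is done.

Besides the shell and the picture viewer there is one more tool, called as a command line: name --argument value ..., lists and objects as JSON in quotes. step_arm: Moves the arm, as the interface text tells. Its arguments: {"type":"object","properties":{"increments":{"type":"array"},"newtons":{"type":"number"}},"required":["increments"]}

```bash
mkdir -p pics; cat > h.py <<'E'
import numpy as np, cv2
from rig import env
def shot(cam,fn):
    im=env.get_image(cam); cv2.imwrite('pics/'+fn+'.png',im['color'])
    np.savez('pics/'+fn+'.npz',K=im['camera_matrix'],r=im['rvec'],t=im['tvec'])
    return im
def ray(fn,uv,z):
    d=np.load('pics/'+fn+'.npz');R=cv2.Rodrigues(d['r'])[0];t=d['t'].ravel()
    c=-R.T@t; v=R.T@np.linalg.inv(d['K'])@np.array([uv[0],uv[1],1.])
    return c+v*(z-c[2])/v[2]
def proj(fn,p):
    d=np.load('pics/'+fn+'.npz')
    return cv2.projectPoints(np.array(p,float).reshape(-1,3),d['r'],d['t'],d['K'],None)[0].reshape(-1,2)
E
python3 - <<'E'
from h import *
for c in ('top','scene'):
    shot(c,c+'0'); d=np.load(f'pics/{c}0.npz'); R=cv2.Rodrigues(d['r'])[0]; print(c,-R.T@d['t'].ravel(),R[2])
s=env.observe();print({k:np.round(v,3).tolist() for k,v in s.items()})
E
```

```text
top [ 0.42241073 -0.02698215  1.11126785] [ 0.11995706 -0.02643839 -0.99242698]
scene [1.00880946 0.22336765 0.80152333] [-0.51711377 -0.27457022 -0.81068153]
{'time_s': 0.1, 'q': [-81.606, 21.838, 74.38, -0.0, 83.858, -12.336], 'qvel': [-0.028, -0.111, -0.103, -0.034, -0.048, 0.094], 'joint_efforts': [0.004, -44.921, -23.166, -0.0, 0.004, -0.0], 'position': [0.195, -0.514, 0.404], 'tool_rot': [[0.354, -0.935, -0.0], [-0.935, -0.354, 0.001], [-0.001, -0.0, -1.0]], 'ft_force': [0.061, 0.469, -0.477], 'wrist_torque': [0.027, -0.018, -0.074], 'grip_width': 0.085}
```

View pics/top0.png

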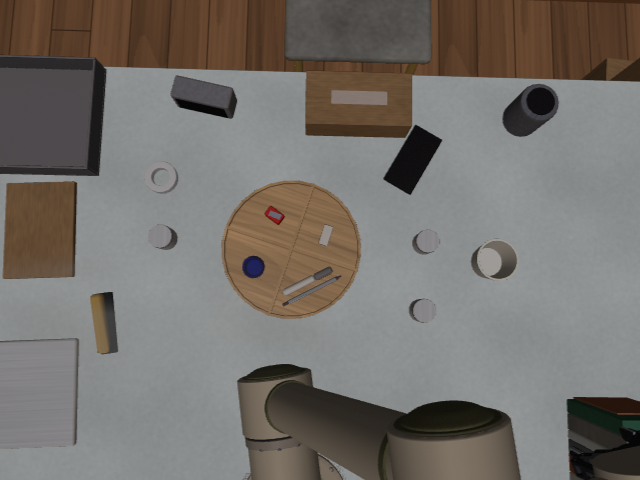

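View pics/scene0.png

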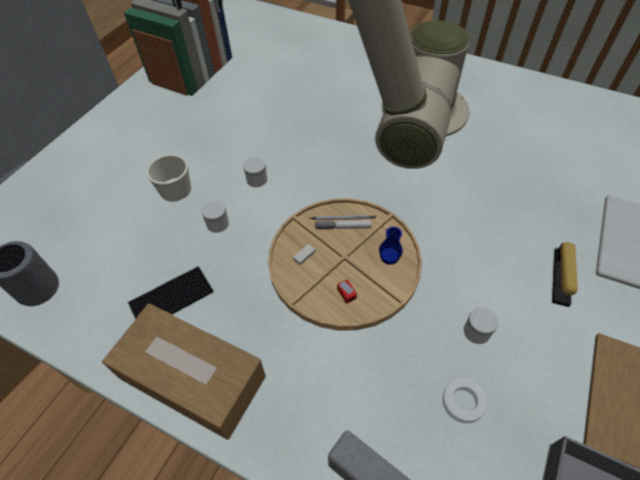

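The top view shows the tins near (161,237), (427,241) and (423,310), and the cup at (495,260). The tray centre is near (291,249), the sharpener at (275,214) and the vase at (254,267). The scene view agrees with this.

```bash
python3 - <<'E'
from h import *
im=cv2.imread('pics/top0.png'); hsv=cv2.cvtColor(im,cv2.COLOR_BGR2HSV)
# sharpener
m=cv2.inRange(hsv,(0,120,60),(8,255,255))|cv2.inRange(hsv,(172,120,60),(180,255,255)); m[:, :220]=0;m[:,360:]=0;m[:180]=0;m[320:]=0
p=np.argwhere(m)[:,::-1].astype(float)
w=np.array([ray('top0',q,0.052)[:2] for q in p],np.float32)
print('sharp',cv2.minAreaRect(w), len(p))
m=cv2.inRange(hsv,(105,150,20),(130,255,255)); m[:, :220]=0;m[:,360:]=0
p=np.argwhere(m)[:,::-1]; print('vase px',p.mean(0),p.min(0),p.max(0),[ray('top0',p.mean(0),z) for z in (.07,)])
for n,u,z in (('tinL',(160,237),.05),('tinR1',(428,240),.05),('tinR2',(424,310),.05),('cup',(496,259),.07),('tray',(291,249),.04)): print(n,ray('top0',u,z).round(4))
c=[cv2.resize(im[y-40:y+40,x-40:x+40],(266,266),interpolation=cv2.INTER_CUBIC) for x,y in ((161,237),(427,241),(423,310),(495,260),(275,214),(254,267))]
cv2.imwrite('pics/m.png',np.vstack([np.hstack(c[:3]),np.hstack(c[3:])]))
d=np.load('pics/top0.npz');print(d['K'])
E
```

```text
sharp ((0.6076919436454773, 0.056138500571250916), (0.03959682956337929, 0.024880139157176018), 54.138790130615234) 143
vase px [253.4213198  265.98984772] [243 257] [261 274] [array([0.49621906, 0.09430017, 0.07      ])]
tinL [0.5552 0.2954 0.05  ]
tinR1 [ 0.5607 -0.2745  0.05  ]
tinR2 [ 0.4116 -0.2649  0.05  ]
cup [ 0.5208 -0.4134  0.07  ]
tray [0.5364 0.0188 0.04  ]
[[501.77199653   0.         325.77987971]
 [  0.         501.77199653 242.51510268]
 [  0.           0.           1.        ]]
```

View pics/m.png

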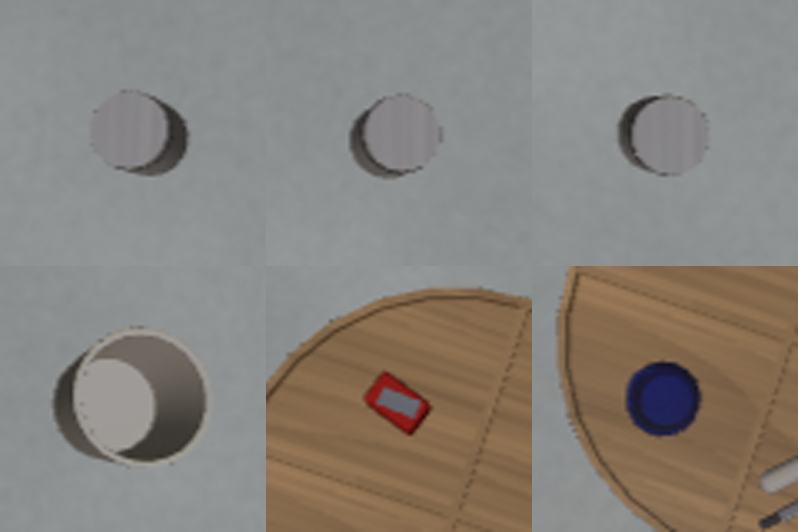

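The crops give lid centres at about (160,236), (428,241) and (424.5,310.5), and the cup rim at (497,259). The sharpener lies at (0.608,0.056), which matches the bay middle, with its long axis at about 55°. Next I work out the move to hover over it.

```bash
cat >> h.py <<'E'
def plan(x,y,z,yaw=None):
    s=env.observe();R=np.array(s['tool_rot']);p=np.array(s['position'])
    d=R.T@(np.array([x,y,z])-p)*100
    a=np.degrees(np.arctan2(R[1,0],R[0,0]))
    print('shift cm',d.round(2),'rows',round(np.linalg.norm(d)/5,1),'yaw',a.round(1),'tilt',np.degrees(np.arccos(-R[2,2])).round(2))
    if yaw is not None:
        e=(yaw-a+90)%180-90; print('wz',np.radians(-e).round(3),'q6 now',s['q'][5].round(1))
    print('t',s['time_s'],'pos',p.round(4),'F',np.round(s['ft_force'],2),'w',round(s['grip_width'],4))
E
python3 -c "
from h import *
print(env.tips_ahead); plan(.608,.056,.404,-35)"
```

```text
0.1734
shift cm [-38.71 -58.85   0.08] rows 14.1 yaw -69.3 tilt 0.08
wz -0.598 q6 now -12.3
t 0.1 pos [ 0.1947 -0.5144  0.4042] F [ 0.06  0.47 -0.48] w 0.0854
```

step_arm --increments '[{"x": -2.42, "y": -3.68, "gripper": 4.5}, {"x": -2.42, "y": -3.68}, {"x": -2.42, "y": -3.68}, {"x": -2.42, "y": -3.68}, {"x": -2.42, "y": -3.68}, {"x": -2.42, "y": -3.68}, {"x": -2.42, "y": -3.68}, {"x": -2.42, "y": -3.68}, {"x": -2.42, "y": -3.68}, {"x": -2.42, "y": -3.68}, {"x": -2.42, "y": -3.68}, {"x": -2.42, "y": -3.68}, {"x": -2.42, "y": -3.68}, {"x": -2.42, "y": -3.68}, {"x": -2.42, "y": -3.68}, {"x": -2.42, "y": -3.68}, {"wz": -0.149}, {"wz": -0.149}, {"wz": -0.149}, {"wz": -0.149}]'

```text
invalid input at $.increments[0]: expected keys x, y, z, wx, wy, wz, gripper
```

step_arm --increments '[{"z": 4}, {"z": 4}, {"z": 0}, {"z": 0}]'

```text
invalid input at $.increments[0]: expected keys x, y, z, wx, wy, wz, gripper
```

```bash
python3 - <<'E'
from h import *
shot('wrist','w1'); im=cv2.imread('pics/w1.png'); hsv=cv2.cvtColor(im,cv2.COLOR_BGR2HSV)
m=cv2.inRange(hsv,(0,120,60),(8,255,255))|cv2.inRange(hsv,(172,120,60),(180,255,255))
n,l,st,ce=cv2.connectedComponentsWithStats(m); i=1+np.argmax(st[1:,4]); print(st[i],ce[i])
p=np.argwhere(l==i)[:,::-1].astype(float)
w=np.array([ray('w1',q,0.052)[:2] for q in p],np.float32); print(cv2.minAreaRect(w))
plan(.608,.056,.207,-35)
E
```

```text
[364 416   5   9  16] [366.25   420.1875]
((0.008809275925159454, -0.63388592004776), (0.010220471769571304, 0.0038755424320697784), 37.719303131103516)
shift cm [-38.69 -58.84  19.78] rows 14.6 yaw -69.3 tilt 0.06
wz -0.598 q6 now -12.3
t 0.15 pos [ 0.1947 -0.5144  0.4043] F [-0.95  0.23  0.1 ] w 0.0858
```

View pics/w1.png

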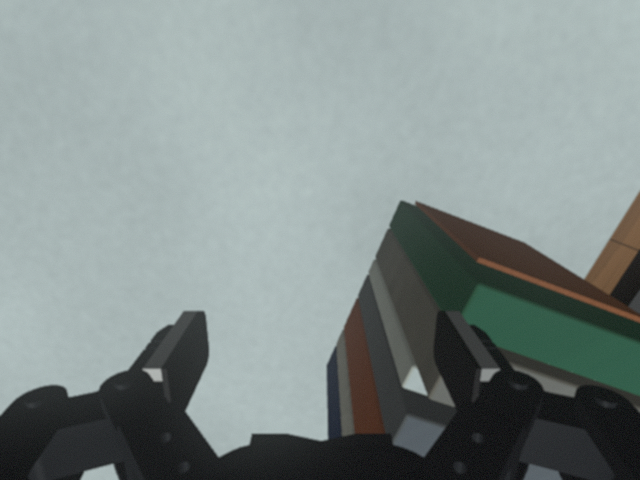

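The arm did not move, because each row needs all seven keys. The wrist picture shows only the desk, the books at (450,350) and the fingers. I'll send the move again in full.

step_arm --increments '[{"x": -2.42, "y": -3.68, "z": 0, "wx": 0, "wy": 0, "wz": 0, "gripper": 4.5}, {"x": -2.42, "y": -3.68, "z": 0, "wx": 0, "wy": 0, "wz": 0, "gripper": 4.5}, {"x": -2.42, "y": -3.68, "z": 0, "wx": 0, "wy": 0, "wz": 0, "gripper": 4.5}, {"x": -2.42, "y": -3.68, "z": 0, "wx": 0, "wy": 0, "wz": 0, "gripper": 4.5}, {"x": -2.42, "y": -3.68, "z": 0, "wx": 0, "wy": 0, "wz": 0, "gripper": 4.5}, {"x": -2.42, "y": -3.68, "z": 0, "wx": 0, "wy": 0, "wz": 0, "gripper": 4.5}, {"x": -2.42, "y": -3.68, "z": 0, "wx": 0, "wy": 0, "wz": 0, "gripper": 4.5}, {"x": -2.42, "y": -3.68, "z": 0, "wx": 0, "wy": 0, "wz": 0, "gripper": 4.5}, {"x": -2.42, "y": -3.68, "z": 0, "wx": 0, "wy": 0, "wz": 0, "gripper": 4.5}, {"x": -2.42, "y": -3.68, "z": 0, "wx": 0, "wy": 0, "wz": 0, "gripper": 4.5}, {"x": -2.42, "y": -3.68, "z": 0, "wx": 0, "wy": 0, "wz": 0, "gripper": 4.5}, {"x": -2.42, "y": -3.68, "z": 0, "wx": 0, "wy": 0, "wz": 0, "gripper": 4.5}, {"x": -2.42, "y": -3.68, "z": 0, "wx": 0, "wy": 0, "wz": 0, "gripper": 4.5}, {"x": -2.42, "y": -3.68, "z": 0, "wx": 0, "wy": 0, "wz": 0, "gripper": 4.5}, {"x": -2.42, "y": -3.68, "z": 0, "wx": 0, "wy": 0, "wz": 0, "gripper": 4.5}, {"x": -2.42, "y": -3.68, "z": 0, "wx": 0, "wy": 0, "wz": 0, "gripper": 4.5}, {"x": 0, "y": 0, "z": 0, "wx": 0, "wy": 0, "wz": -0.149, "gripper": 4.5}, {"x": 0, "y": 0, "z": 0, "wx": 0, "wy": 0, "wz": -0.149, "gripper": 4.5}, {"x": 0, "y": 0, "z": 0, "wx": 0, "wy": 0, "wz": -0.149, "gripper": 4.5}, {"x": 0, "y": 0, "z": 0, "wx": 0, "wy": 0, "wz": -0.149, "gripper": 4.5}]'

```text
time_s: 2.15
position: [0.6084, 0.0563, 0.4043]
tool_rot: [[0.822, -0.57, -0.001], [-0.57, -0.822, 0.0], [-0.001, 0.0, -1.0]]
ft_force: [0.1, 0.2, 0.2]
grip_width: 0.0452
```

step_arm --increments '[{"x": 0, "y": 0, "z": 4, "wx": 0, "wy": 0, "wz": 0, "gripper": 4.5}, {"x": 0, "y": 0, "z": 4, "wx": 0, "wy": 0, "wz": 0, "gripper": 4.5}, {"x": 0, "y": 0, "z": 0, "wx": 0, "wy": 0, "wz": 0, "gripper": 4.5}, {"x": 0, "y": 0, "z": 0, "wx": 0, "wy": 0, "wz": 0, "gripper": 4.5}]'

```text
time_s: 2.55
position: [0.6086, 0.0561, 0.3254]
tool_rot: [[0.818, -0.575, -0.0], [-0.575, -0.818, 0.0], [-0.0, 0.0, -1.0]]
ft_force: [-0.1, -0.9, 0.8]
grip_width: 0.0447
```

```bash
python3 - <<'E'
from h import *
shot('wrist','w2'); im=cv2.imread('pics/w2.png'); hsv=cv2.cvtColor(im,cv2.COLOR_BGR2HSV)
m=cv2.inRange(hsv,(0,120,60),(8,255,255))|cv2.inRange(hsv,(172,120,60),(180,255,255))
n,l,st,ce=cv2.connectedComponentsWithStats(m); i=1+np.argmax(st[1:,4]); print(st[i],ce[i])
p=np.argwhere(l==i)[:,::-1].astype(float)
w=np.array([ray('w2',q,0.052)[:2] for q in p],np.float32); print(cv2.minAreaRect(w))
plan(.608,.056,.207,-35)
E
```

```text
[ 301  207   36   59 1222] [318.13338789 233.03109656]
((0.6088891625404358, 0.0587383434176445), (0.03961235657334328, 0.02272677607834339), 54.02177047729492)
shift cm [-0.08  0.07 11.96] rows 2.4 yaw -35.1 tilt 0.15
wz -0.002 q6 now 29.3
t 2.6 pos [0.6088 0.0561 0.3266] F [0.28 0.68 0.21] w 0.0448
```

View pics/w2.png

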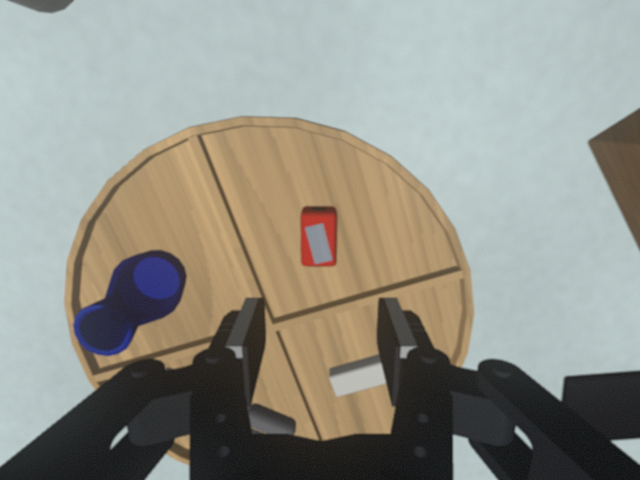

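The sharpener sits square between the fingers at pixel (318,237), 36 by 59 px, and the vase at (130,300) is clear of them. I descend and grip.

step_arm --increments '[{"x": 0, "y": -0.05, "z": 4, "wx": 0, "wy": 0, "wz": 0, "gripper": 4.5}, {"x": 0, "y": 0, "z": 4, "wx": 0, "wy": 0, "wz": 0, "gripper": 4.5}, {"x": 0, "y": 0, "z": 2.5, "wx": 0, "wy": 0, "wz": 0, "gripper": 4.5}, {"x": 0, "y": 0, "z": 1.3, "wx": 0, "wy": 0, "wz": 0, "gripper": 4.5}, {"x": 0, "y": 0, "z": 0, "wx": 0, "wy": 0, "wz": 0, "gripper": 1.5}, {"x": 0, "y": 0, "z": 0, "wx": 0, "wy": 0, "wz": 0, "gripper": 1.5}, {"x": 0, "y": 0, "z": 0, "wx": 0, "wy": 0, "wz": 0, "gripper": 1.5}, {"x": 0, "y": 0, "z": 0, "wx": 0, "wy": 0, "wz": 0, "gripper": 1.5}, {"x": 0, "y": 0, "z": 0, "wx": 0, "wy": 0, "wz": 0, "gripper": 1.5}, {"x": 0, "y": 0, "z": 0, "wx": 0, "wy": 0, "wz": 0, "gripper": 1.5}]' --newtons 30

```text
time_s: 3.6
position: [0.6089, 0.0566, 0.2083]
tool_rot: [[0.818, -0.575, 0.003], [-0.575, -0.818, -0.0], [0.002, -0.001, -1.0]]
ft_force: [0.0, 0.7, 6.7]
grip_width: 0.0233
```

step_arm --increments '[{"x": 0, "y": 0, "z": -1, "wx": 0, "wy": 0, "wz": 0, "gripper": 1.5}, {"x": 0, "y": 0, "z": -3, "wx": 0, "wy": 0, "wz": 0, "gripper": 1.5}, {"x": 0, "y": 0, "z": -4, "wx": 0, "wy": 0, "wz": 0, "gripper": 1.5}, {"x": 0, "y": 0, "z": -4, "wx": 0, "wy": 0, "wz": 0, "gripper": 1.5}, {"x": 0, "y": 0, "z": -2, "wx": 0, "wy": 0, "wz": 0, "gripper": 1.5}, {"x": 0, "y": 0, "z": 0, "wx": 0, "wy": 0, "wz": 0, "gripper": 1.5}]'

```text
time_s: 4.2
position: [0.6085, 0.0567, 0.3509]
tool_rot: [[0.818, -0.575, 0.007], [-0.575, -0.818, -0.001], [0.006, -0.003, -1.0]]
ft_force: [0.0, -0.6, 0.9]
grip_width: 0.0227
```

```bash
python3 -c "
from h import *
plan(.520,-.4155,.348)"
```

```text
shift cm [19.92 43.71  0.26] rows 9.6 yaw -35.1 tilt 0.4
t 4.2 pos [0.6085 0.0567 0.3509] F [ 0.03 -0.59  0.87] w 0.0227
```

step_arm --increments '[{"x": 1.66, "y": 3.64, "z": 0, "wx": 0, "wy": 0, "wz": 0, "gripper": 1.5}, {"x": 1.66, "y": 3.64, "z": 0, "wx": 0, "wy": 0, "wz": 0, "gripper": 1.5}, {"x": 1.66, "y": 3.64, "z": 0, "wx": 0, "wy": 0, "wz": 0, "gripper": 1.5}, {"x": 1.66, "y": 3.64, "z": 0, "wx": 0, "wy": 0, "wz": 0, "gripper": 1.5}, {"x": 1.66, "y": 3.64, "z": 0, "wx": 0, "wy": 0, "wz": 0, "gripper": 1.5}, {"x": 1.66, "y": 3.64, "z": 0, "wx": 0, "wy": 0, "wz": 0, "gripper": 1.5}, {"x": 1.66, "y": 3.64, "z": 0, "wx": 0, "wy": 0, "wz": 0, "gripper": 1.5}, {"x": 1.66, "y": 3.64, "z": 0, "wx": 0, "wy": 0, "wz": 0, "gripper": 1.5}, {"x": 1.66, "y": 3.64, "z": 0, "wx": 0, "wy": 0, "wz": 0, "gripper": 1.5}, {"x": 1.66, "y": 3.64, "z": 0, "wx": 0, "wy": 0, "wz": 0, "gripper": 1.5}, {"x": 1.66, "y": 3.64, "z": 0, "wx": 0, "wy": 0, "wz": 0, "gripper": 1.5}, {"x": 1.66, "y": 3.64, "z": 0, "wx": 0, "wy": 0, "wz": 0, "gripper": 1.5}, {"x": 0, "y": 0, "z": 0, "wx": 0, "wy": 0, "wz": 0, "gripper": 1.5}, {"x": 0, "y": 0, "z": 0, "wx": 0, "wy": 0, "wz": 0, "gripper": 1.5}]'

```text
time_s: 5.6
position: [0.5199, -0.4157, 0.3455]
tool_rot: [[0.817, -0.576, -0.001], [-0.576, -0.817, 0.002], [-0.002, -0.001, -1.0]]
ft_force: [0.9, 0.8, 0.1]
grip_width: 0.0233
```

```bash
python3 - <<'E'
from h import *
shot('wrist','w3');plan(.520,-.4155,.22)
im=cv2.imread('pics/w3.png')
C=np.array([.520,-.4155,.07]);a=np.linspace(0,2*np.pi,60)
for r,c in ((.045,(0,0,255)),(.04,(0,255,0))):
    cv2.polylines(im,[np.round(proj('w3',[C+[r*np.cos(t),r*np.sin(t),0] for t in a])).astype(int)],True,c)
cv2.imwrite('pics/w3o.png',im)
E
```

```text
shift cm [ 0.04  0.08 12.59] rows 2.5 yaw -35.1 tilt 0.1
t 5.65 pos [ 0.5202 -0.4148  0.3459] F [-0.38  0.33 -0.55] w 0.0232
```

View pics/w3o.png

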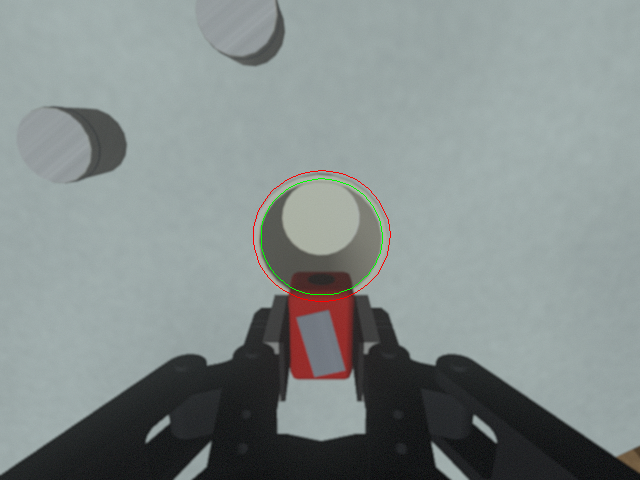

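The predicted rim circles fall on the real rim around (321,237) to within a pixel or two, and the sharpener is held between the pads. I lower it into the cup and release.

step_arm --increments '[{"x": 0, "y": 0, "z": 4, "wx": 0, "wy": 0, "wz": 0, "gripper": 1.5}, {"x": 0, "y": 0, "z": 4, "wx": 0, "wy": 0, "wz": 0, "gripper": 1.5}, {"x": 0, "y": 0, "z": 3, "wx": 0, "wy": 0, "wz": 0, "gripper": 1.5}, {"x": 0, "y": 0, "z": 1.5, "wx": 0, "wy": 0, "wz": 0, "gripper": 1.5}, {"x": 0, "y": 0, "z": 0, "wx": 0, "wy": 0, "wz": 0, "gripper": 1.5}, {"x": 0, "y": 0, "z": 0, "wx": 0, "wy": 0, "wz": 0, "gripper": 3.2}, {"x": 0, "y": 0, "z": 0, "wx": 0, "wy": 0, "wz": 0, "gripper": 3.2}, {"x": 0, "y": 0, "z": 0, "wx": 0, "wy": 0, "wz": 0, "gripper": 3.2}, {"x": 0, "y": 0, "z": 0, "wx": 0, "wy": 0, "wz": 0, "gripper": 3.2}, {"x": 0, "y": 0, "z": -2, "wx": 0, "wy": 0, "wz": 0, "gripper": 3.2}, {"x": 0, "y": 0, "z": -4, "wx": 0, "wy": 0, "wz": 0, "gripper": 3.2}, {"x": 0, "y": 0, "z": -4, "wx": 0, "wy": 0, "wz": 0, "gripper": 3.2}, {"x": 0, "y": 0, "z": 0, "wx": 0, "wy": 0, "wz": 0, "gripper": 7.8}, {"x": 0, "y": 0, "z": 0, "wx": 0, "wy": 0, "wz": 0, "gripper": 7.8}]'

```text
time_s: 7.05
position: [0.5201, -0.4152, 0.3227]
tool_rot: [[0.818, -0.575, 0.001], [-0.575, -0.818, -0.001], [0.002, 0.0, -1.0]]
ft_force: [-1.3, 0.8, -0.8]
grip_width: 0.0601
```

```bash
python3 - <<'E'
from h import *
shot('wrist','w4'); im=cv2.imread('pics/w4.png')
for C,col in (([.558,-.2743],(0,0,255)),([.4103,-.2659],(0,255,0))):
    cv2.polylines(im,[np.round(proj('w4',[[C[0]+.025*np.cos(t),C[1]+.025*np.sin(t),.05] for t in np.linspace(0,6.283,50)])).astype(int)],True,col)
cv2.imwrite('pics/w4o.png',im); plan(.558,-.2743,.32,-116); plan(.4103,-.2659,.32,-35)
E
```

```text
shift cm [ -5.   -13.7    0.13] rows 2.9 yaw -35.1 tilt 0.04
wz 1.412 q6 now -13.6
t 7.1 pos [ 0.52   -0.4151  0.3213] F [ 0.5   0.11 -0.27] w 0.0669
shift cm [-17.56  -5.89   0.14] rows 3.7 yaw -35.1 tilt 0.04
wz -0.002 q6 now -13.6
t 7.1 pos [ 0.52   -0.4151  0.3213] F [ 0.5   0.11 -0.27] w 0.0669
```

View pics/w4o.png

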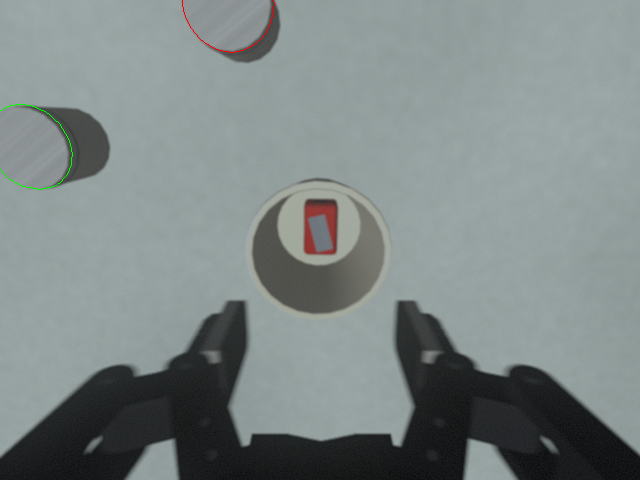

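The sharpener lies flat on the cup floor at (321,227), and the predicted lid circles match both tins. Now I weigh the near-right tin at (0.558,-0.274).

step_arm --increments '[{"x": -1.25, "y": -3.43, "z": 0, "wx": 0, "wy": 0, "wz": 0, "gripper": 7.8}, {"x": -1.25, "y": -3.43, "z": 0, "wx": 0, "wy": 0, "wz": 0, "gripper": 7.8}, {"x": -1.25, "y": -3.43, "z": 0, "wx": 0, "wy": 0, "wz": 0, "gripper": 7.8}, {"x": -1.25, "y": -3.43, "z": 0, "wx": 0, "wy": 0, "wz": 0, "gripper": 7.8}, {"x": 0, "y": 0, "z": 0, "wx": 0, "wy": 0, "wz": 0, "gripper": 7.8}, {"x": 0, "y": 0, "z": 4, "wx": 0, "wy": 0, "wz": 0, "gripper": 7.8}, {"x": 0, "y": 0, "z": 4, "wx": 0, "wy": 0, "wz": 0, "gripper": 7.8}, {"x": 0, "y": 0, "z": 3.5, "wx": 0, "wy": 0, "wz": 0, "gripper": 7.8}, {"x": 0, "y": 0, "z": 2, "wx": 0, "wy": 0, "wz": 0, "gripper": 7.8}, {"x": 0, "y": 0, "z": 0, "wx": 0, "wy": 0, "wz": 0, "gripper": 4.0}, {"x": 0, "y": 0, "z": 0, "wx": 0, "wy": 0, "wz": 0, "gripper": 4.0}, {"x": 0, "y": 0, "z": 0, "wx": 0, "wy": 0, "wz": 0, "gripper": 4.0}, {"x": 0, "y": 0, "z": 0, "wx": 0, "wy": 0, "wz": 0, "gripper": 4.0}, {"x": 0, "y": 0, "z": 0, "wx": 0, "wy": 0, "wz": 0, "gripper": 4.0}, {"x": 0, "y": 0, "z": 0, "wx": 0, "wy": 0, "wz": 0, "gripper": 4.0}]' --newtons 40

```text
time_s: 8.6
position: [0.5583, -0.2743, 0.1872]
tool_rot: [[0.818, -0.575, 0.001], [-0.575, -0.818, -0.0], [0.001, 0.0, -1.0]]
ft_force: [0.0, 0.4, -1.5]
grip_width: 0.0483
```

step_arm --increments '[{"x": 0, "y": 0, "z": -1, "wx": 0, "wy": 0, "wz": 0, "gripper": 4.0}, {"x": 0, "y": 0, "z": -1.5, "wx": 0, "wy": 0, "wz": 0, "gripper": 4.0}, {"x": 0, "y": 0, "z": -1, "wx": 0, "wy": 0, "wz": 0, "gripper": 4.0}, {"x": 0, "y": 0, "z": 0, "wx": 0, "wy": 0, "wz": 0, "gripper": 4.0}, {"x": 0, "y": 0, "z": 0, "wx": 0, "wy": 0, "wz": 0, "gripper": 4.0}, {"x": 0, "y": 0, "z": 0, "wx": 0, "wy": 0, "wz": 0, "gripper": 4.0}]'

```text
time_s: 9.2
position: [0.5581, -0.2742, 0.2212]
tool_rot: [[0.818, -0.575, -0.001], [-0.575, -0.818, 0.001], [-0.001, -0.0, -1.0]]
ft_force: [0.1, -0.4, -0.5]
grip_width: 0.0487
```

```bash
cat >> h.py <<'E'
def weigh(n=10):
    F=[];T=[]
    for i in range(n): env.get_image('top'); s=env.observe(); F.append(s['ft_force'][2]);T.append(s['joint_efforts'][1:3])
    print('Fz mean',np.mean(F).round(2),'sd',np.std(F).round(2),'eff',np.mean(T,0).round(2)); plan(0.5,0,.3)
E
python3 -c "
from h import *
weigh()"
```

```text
Fz mean -0.96 sd 0.44 eff [-56.06 -19.02]
shift cm [-20.55 -19.08  -7.83] rows 5.8 yaw -35.1 tilt 0.01
t 9.7 pos [ 0.5583 -0.2743  0.2217] F [-0.41  0.54 -0.64] w 0.0489
```

It weighs about 0.96 N (98 g), so it is a light tin. I set it back down and try the one at (0.410,-0.266).

step_arm --increments '[{"x": 0, "y": 0, "z": 1.5, "wx": 0, "wy": 0, "wz": 0, "gripper": 4.0}, {"x": 0, "y": 0, "z": 1.4, "wx": 0, "wy": 0, "wz": 0, "gripper": 4.0}, {"x": 0, "y": 0, "z": 0.5, "wx": 0, "wy": 0, "wz": 0, "gripper": 4.0}, {"x": 0, "y": 0, "z": 0, "wx": 0, "wy": 0, "wz": 0, "gripper": 4.0}, {"x": 0, "y": 0, "z": 0, "wx": 0, "wy": 0, "wz": 0, "gripper": 7.8}, {"x": 0, "y": 0, "z": 0, "wx": 0, "wy": 0, "wz": 0, "gripper": 7.8}, {"x": 0, "y": 0, "z": 0, "wx": 0, "wy": 0, "wz": 0, "gripper": 7.8}, {"x": 0, "y": 0, "z": 0, "wx": 0, "wy": 0, "wz": 0, "gripper": 7.8}, {"x": 0, "y": 0, "z": 0, "wx": 0, "wy": 0, "wz": 0, "gripper": 7.8}, {"x": 0, "y": 0, "z": -3, "wx": 0, "wy": 0, "wz": 0, "gripper": 7.8}, {"x": 0, "y": 0, "z": -4, "wx": 0, "wy": 0, "wz": 0, "gripper": 7.8}, {"x": 0, "y": 0, "z": -2, "wx": 0, "wy": 0, "wz": 0, "gripper": 7.8}, {"x": -3.14, "y": 1.95, "z": 0, "wx": 0, "wy": 0, "wz": 0, "gripper": 7.8}, {"x": -3.14, "y": 1.95, "z": 0, "wx": 0, "wy": 0, "wz": 0, "gripper": 7.8}, {"x": -3.14, "y": 1.95, "z": 0, "wx": 0, "wy": 0, "wz": 0, "gripper": 7.8}, {"x": -3.14, "y": 1.95, "z": 0, "wx": 0, "wy": 0, "wz": 0, "gripper": 7.8}, {"x": 0, "y": 0, "z": 0, "wx": 0, "wy": 0, "wz": 0, "gripper": 7.8}]'

```text
time_s: 11.4
position: [0.4077, -0.2652, 0.2778]
tool_rot: [[0.817, -0.577, -0.002], [-0.577, -0.817, 0.002], [-0.003, -0.0, -1.0]]
ft_force: [0.8, 0.3, -0.1]
grip_width: 0.0777
```

```bash
python3 -c "
from h import *
plan(.4103,-.2659,.186)"
```

```text
shift cm [ 0.28 -0.09  9.18] rows 1.8 yaw -35.2 tilt 0.15
t 11.4 pos [ 0.4077 -0.2652  0.2778] F [ 0.79  0.31 -0.08] w 0.0777
```

step_arm --increments '[{"x": 0.1, "y": 0, "z": 4, "wx": 0, "wy": 0, "wz": 0, "gripper": 7.8}, {"x": 0, "y": 0, "z": 3.3, "wx": 0, "wy": 0, "wz": 0, "gripper": 7.8}, {"x": 0, "y": 0, "z": 1.7, "wx": 0, "wy": 0, "wz": 0, "gripper": 7.8}, {"x": 0, "y": 0, "z": 0, "wx": 0, "wy": 0, "wz": 0, "gripper": 4.0}, {"x": 0, "y": 0, "z": 0, "wx": 0, "wy": 0, "wz": 0, "gripper": 4.0}, {"x": 0, "y": 0, "z": 0, "wx": 0, "wy": 0, "wz": 0, "gripper": 4.0}, {"x": 0, "y": 0, "z": 0, "wx": 0, "wy": 0, "wz": 0, "gripper": 4.0}, {"x": 0, "y": 0, "z": 0, "wx": 0, "wy": 0, "wz": 0, "gripper": 4.0}, {"x": 0, "y": 0, "z": 0, "wx": 0, "wy": 0, "wz": 0, "gripper": 4.0}, {"x": 0, "y": 0, "z": -1, "wx": 0, "wy": 0, "wz": 0, "gripper": 4.0}, {"x": 0, "y": 0, "z": -1.5, "wx": 0, "wy": 0, "wz": 0, "gripper": 4.0}, {"x": 0, "y": 0, "z": -1, "wx": 0, "wy": 0, "wz": 0, "gripper": 4.0}, {"x": 0, "y": 0, "z": 0, "wx": 0, "wy": 0, "wz": 0, "gripper": 4.0}, {"x": 0, "y": 0, "z": 0, "wx": 0, "wy": 0, "wz": 0, "gripper": 4.0}]'

```text
time_s: 12.8
position: [0.4113, -0.2663, 0.2227]
tool_rot: [[0.818, -0.575, -0.0], [-0.575, -0.818, -0.0], [0.0, 0.0, -1.0]]
ft_force: [-0.3, 0.5, -2.9]
grip_width: 0.048
```

```bash
python3 -c "
from h import *
weigh()"
```

```text
Fz mean -3.16 sd 0.68 eff [-44.76 -15.64]
shift cm [ -8.09 -26.89  -7.74] rows 5.8 yaw -35.1 tilt 0.01
t 13.3 pos [ 0.4115 -0.2664  0.2226] F [ 0.22  0.19 -2.11] w 0.0481
```

It reads 3.16 N (322 g), so this is the coin tin. I lift it over the tray and head for the bay.

step_arm --increments '[{"x": 0, "y": 0, "z": -3, "wx": 0, "wy": 0, "wz": 0, "gripper": 4.0}, {"x": 0, "y": 0, "z": -4, "wx": 0, "wy": 0, "wz": 0, "gripper": 4.0}, {"x": 0, "y": 0, "z": -4, "wx": 0, "wy": 0, "wz": 0, "gripper": 4.0}, {"x": 0, "y": 0, "z": -1, "wx": 0, "wy": 0, "wz": 0, "gripper": 4.0}, {"x": 0, "y": 0, "z": 0, "wx": 0, "wy": 0, "wz": 0, "gripper": 4.0}]'

```text
time_s: 13.8
position: [0.4114, -0.2663, 0.3437]
tool_rot: [[0.818, -0.575, 0.002], [-0.575, -0.818, -0.002], [0.003, 0.001, -1.0]]
ft_force: [0.3, -0.9, -3.8]
grip_width: 0.0484
```

```bash
python3 -c "
from h import *
plan(.608,.056,.34)"
```

```text
shift cm [ -2.46 -37.67   0.35] rows 7.6 yaw -35.1 tilt 0.17
t 13.8 pos [ 0.4114 -0.2663  0.3437] F [ 0.29 -0.93 -3.78] w 0.0484
```

step_arm --increments '[{"x": -0.2, "y": -2, "z": 0, "wx": 0, "wy": 0, "wz": 0, "gripper": 4.0}, {"x": -0.22, "y": -3.4, "z": 0, "wx": 0, "wy": 0, "wz": 0, "gripper": 4.0}, {"x": -0.22, "y": -3.4, "z": 0, "wx": 0, "wy": 0, "wz": 0, "gripper": 4.0}, {"x": -0.22, "y": -3.4, "z": 0, "wx": 0, "wy": 0, "wz": 0, "gripper": 4.0}, {"x": -0.22, "y": -3.4, "z": 0, "wx": 0, "wy": 0, "wz": 0, "gripper": 4.0}, {"x": -0.22, "y": -3.4, "z": 0, "wx": 0, "wy": 0, "wz": 0, "gripper": 4.0}, {"x": -0.22, "y": -3.4, "z": 0, "wx": 0, "wy": 0, "wz": 0, "gripper": 4.0}, {"x": -0.22, "y": -3.4, "z": 0, "wx": 0, "wy": 0, "wz": 0, "gripper": 4.0}, {"x": -0.22, "y": -3.4, "z": 0, "wx": 0, "wy": 0, "wz": 0, "gripper": 4.0}, {"x": -0.22, "y": -3.4, "z": 0, "wx": 0, "wy": 0, "wz": 0, "gripper": 4.0}, {"x": -0.22, "y": -3.4, "z": 0, "wx": 0, "wy": 0, "wz": 0, "gripper": 4.0}, {"x": 0, "y": -1.6, "z": 0, "wx": 0, "wy": 0, "wz": 0, "gripper": 4.0}, {"x": 0, "y": 0, "z": 0, "wx": 0, "wy": 0, "wz": 0, "gripper": 4.0}, {"x": 0, "y": 0, "z": 0, "wx": 0, "wy": 0, "wz": 0, "gripper": 4.0}]'

```text
time_s: 15.2
position: [0.608, 0.0548, 0.3406]
tool_rot: [[0.818, -0.575, -0.004], [-0.575, -0.818, 0.0], [-0.003, 0.002, -1.0]]
ft_force: [-0.1, -0.2, -4.0]
grip_width: 0.0483
```

```bash
python3 -c "
from h import *
shot('wrist','w5');shot('scene','s5');plan(.608,.056,.216)"
```

```text
shift cm [-0.07 -0.17 12.56] rows 2.5 yaw -35.2 tilt 0.12
t 15.3 pos [0.6079 0.0542 0.3416] F [ 0.25 -0.24 -3.85] w 0.0487
```

View pics/w5.png

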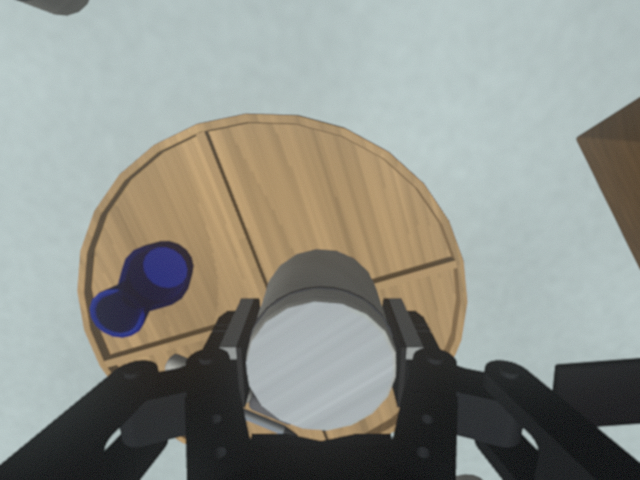

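The tin hangs upright in the jaws at (320,365), the bay below is empty, and the vase at (140,290) is well clear. I descend to just above the floor.

step_arm --increments '[{"x": 0, "y": 0, "z": 3, "wx": 0, "wy": 0, "wz": 0, "gripper": 4.0}, {"x": 0, "y": 0, "z": 4, "wx": 0, "wy": 0, "wz": 0, "gripper": 4.0}, {"x": 0, "y": 0, "z": 3, "wx": 0, "wy": 0, "wz": 0, "gripper": 4.0}, {"x": 0, "y": 0, "z": 1.4, "wx": 0, "wy": 0, "wz": 0, "gripper": 4.0}, {"x": 0, "y": 0, "z": 0, "wx": 0, "wy": 0, "wz": 0, "gripper": 4.0}, {"x": 0, "y": 0, "z": 0.2, "wx": 0, "wy": 0, "wz": 0, "gripper": 4.0}, {"x": 0, "y": 0, "z": 0.2, "wx": 0, "wy": 0, "wz": 0, "gripper": 4.0}, {"x": 0, "y": 0, "z": 0, "wx": 0, "wy": 0, "wz": 0, "gripper": 4.0}]'

```text
time_s: 16.1
position: [0.6082, 0.0548, 0.2255]
tool_rot: [[0.818, -0.576, 0.001], [-0.576, -0.818, -0.0], [0.001, -0.001, -1.0]]
ft_force: [0.4, -0.6, -2.8]
grip_width: 0.0488
```

step_arm --increments '[{"x": 0, "y": 0, "z": 0.1, "wx": 0, "wy": 0, "wz": 0, "gripper": 4.0}, {"x": 0, "y": 0, "z": 0.1, "wx": 0, "wy": 0, "wz": 0, "gripper": 4.0}, {"x": 0, "y": 0, "z": 0, "wx": 0, "wy": 0, "wz": 0, "gripper": 4.0}]'

```text
time_s: 16.4
position: [0.6081, 0.055, 0.2228]
tool_rot: [[0.818, -0.575, 0.0], [-0.575, -0.818, 0.0], [0.0, -0.0, -1.0]]
ft_force: [0.2, -0.6, -2.8]
grip_width: 0.0483
```

step_arm --increments '[{"x": 0, "y": 0, "z": 0.15, "wx": 0, "wy": 0, "wz": 0, "gripper": 4.0}, {"x": 0, "y": 0, "z": 0.15, "wx": 0, "wy": 0, "wz": 0, "gripper": 4.0}, {"x": 0, "y": 0, "z": 0, "wx": 0, "wy": 0, "wz": 0, "gripper": 4.0}, {"x": 0, "y": 0, "z": 0, "wx": 0, "wy": 0, "wz": 0, "gripper": 4.0}]'

```text
time_s: 16.8
position: [0.6082, 0.0549, 0.2196]
tool_rot: [[0.818, -0.575, -0.0], [-0.575, -0.818, 0.0], [-0.0, 0.0, -1.0]]
ft_force: [-0.5, -0.4, -4.2]
grip_width: 0.0483
```

step_arm --increments '[{"x": 0, "y": 0, "z": 0.1, "wx": 0, "wy": 0, "wz": 0, "gripper": 4.0}, {"x": 0, "y": 0, "z": 0, "wx": 0, "wy": 0, "wz": 0, "gripper": 4.0}, {"x": 0, "y": 0, "z": 0, "wx": 0, "wy": 0, "wz": 0, "gripper": 4.0}]'

```text
time_s: 17.1
position: [0.6082, 0.0549, 0.2187]
tool_rot: [[0.818, -0.575, -0.0], [-0.575, -0.818, 0.0], [-0.0, 0.0, -1.0]]
ft_force: [1.0, -0.6, -3.5]
grip_width: 0.0482
```

step_arm --increments '[{"x": 0, "y": 0, "z": 0.1, "wx": 0, "wy": 0, "wz": 0, "gripper": 4.0}, {"x": 0, "y": 0, "z": 0, "wx": 0, "wy": 0, "wz": 0, "gripper": 4.0}, {"x": 0, "y": 0, "z": 0, "wx": 0, "wy": 0, "wz": 0, "gripper": 4.0}]'

```text
time_s: 17.4
position: [0.6082, 0.0549, 0.2185]
tool_rot: [[0.818, -0.575, 0.001], [-0.575, -0.818, -0.0], [0.001, -0.0, -1.0]]
ft_force: [-3.5, -0.6, 5.6]
grip_width: 0.0482
```

step_arm --increments '[{"x": 0, "y": 0, "z": 0.05, "wx": 0, "wy": 0, "wz": 0, "gripper": 4.0}, {"x": 0, "y": 0, "z": 0, "wx": 0, "wy": 0, "wz": 0, "gripper": 4.0}, {"x": 0, "y": 0, "z": 0, "wx": 0, "wy": 0, "wz": 0, "gripper": 4.0}]'

```text
time_s: 17.7
position: [0.6081, 0.0549, 0.2185]
tool_rot: [[0.818, -0.575, 0.001], [-0.575, -0.818, -0.0], [0.001, -0.0, -1.0]]
ft_force: [-4.5, -0.5, 10.0]
grip_width: 0.0484
```

Contact is made: the position has stopped and the force has risen to about +10 N. I release and retreat.

step_arm --increments '[{"x": 0, "y": 0, "z": 0, "wx": 0, "wy": 0, "wz": 0, "gripper": 6.8}, {"x": 0, "y": 0, "z": 0, "wx": 0, "wy": 0, "wz": 0, "gripper": 6.8}, {"x": 0, "y": 0, "z": 0, "wx": 0, "wy": 0, "wz": 0, "gripper": 6.8}, {"x": 0, "y": 0, "z": 0, "wx": 0, "wy": 0, "wz": 0, "gripper": 6.8}, {"x": 0, "y": 0, "z": -1.5, "wx": 0, "wy": 0, "wz": 0, "gripper": 6.8}, {"x": 0, "y": 0, "z": -3, "wx": 0, "wy": 0, "wz": 0, "gripper": 6.8}, {"x": 0, "y": 0, "z": -4, "wx": 0, "wy": 0, "wz": 0, "gripper": 6.8}, {"x": 0, "y": 0, "z": -4, "wx": 0, "wy": 0, "wz": 0, "gripper": 6.8}, {"x": 0, "y": 0, "z": -4, "wx": 0, "wy": 0, "wz": 0, "gripper": 6.8}, {"x": 2, "y": 4, "z": 0, "wx": 0, "wy": 0, "wz": 0, "gripper": 6.8}, {"x": 2, "y": 4, "z": 0, "wx": 0, "wy": 0, "wz": 0, "gripper": 6.8}, {"x": 2, "y": 4, "z": 0, "wx": 0, "wy": 0, "wz": 0, "gripper": 6.8}, {"x": 2, "y": 4, "z": 0, "wx": 0, "wy": 0, "wz": 0, "gripper": 6.8}, {"x": 2, "y": 4, "z": 0, "wx": 0, "wy": 0, "wz": 0, "gripper": 6.8}, {"x": 0, "y": 0, "z": 0, "wx": 0, "wy": 0, "wz": 0, "gripper": 6.8}, {"x": 0, "y": 0, "z": 0, "wx": 0, "wy": 0, "wz": 0, "gripper": 6.8}]'

```text
time_s: 19.3
position: [0.5747, -0.167, 0.382]
tool_rot: [[0.817, -0.577, -0.0], [-0.577, -0.817, 0.0], [-0.0, -0.0, -1.0]]
ft_force: [-0.8, 0.4, 0.3]
grip_width: 0.0681
```

```bash
python3 -c "
from h import *
shot('scene','s6');plan(.5,0,.3)
im=cv2.imread('pics/s6.png'); cv2.imwrite('pics/s6c.png',cv2.resize(im[120:360,110:530],(800,457)))"
```

```text
shift cm [-15.67  -9.26   8.22] rows 4.0 yaw -35.1 tilt 0.03
t 19.35 pos [ 0.5749 -0.1659  0.3821] F [-0.22  1.34  0.55] w 0.0678
```

View pics/s6c.png

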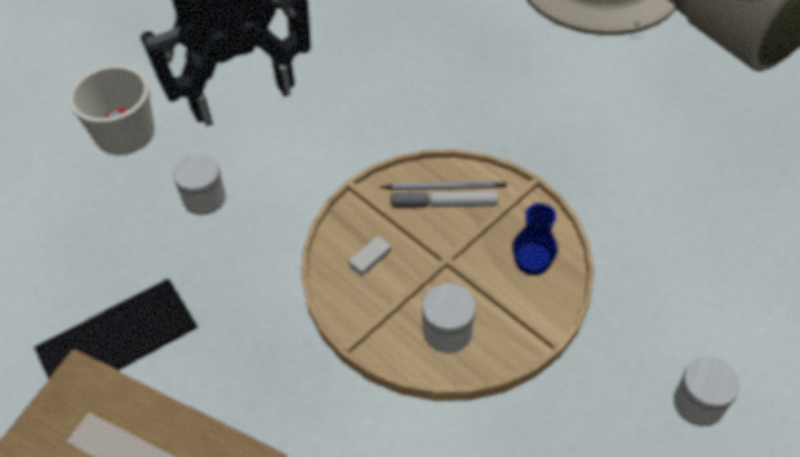

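The tin stands upright in the bay at (448,315). The other two tins stand at (200,185) and (705,390), the sharpener is in the cup at (115,105), and the vase is upright at (537,240). The arm is clear of everything.

```bash
python3 -c "
from h import *
print(env.close_job())"
```

```text
the job is handed in; nothing more can be done
None
```

The job is done and handed in at about 19.4 s of the 72 s allowed; the interface gave no verdict. I moved the sharpener into the cup. I then weighed two tins: the first read about 0.96 N (98 g), and the second about 3.16 N (322 g). The second was within the coin-tin range, so I did not lift the third. I set it down in the sharpener's bay, pressing with about 10 N at contact, well below 60 N.

- **Final picture:** the coin tin stood upright in the bay, the other two tins stood on the desk, and the sharpener was in the upright cup. The vase was standing and the arm was clear of everything.
- **Disagreements:** one move call was refused for missing keys and moved nothing; I resent it in full. No check failed. I did not measure the tin's final position in the bay from a picture; it was released with the tool about 1 mm from my estimate of the bay middle.

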